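# Load a ring blank on the dividing head and index it to the third stop

### The job

Slip the ring blank that lies on the bench over the upright post of the small dividing head so that it sits flat on the post's shoulder. Then turn the head's black bar knob clockwise (seen from above) by three clicks, counting from the stop it rests in now, without going past the third stop or backwards, and finish still gripping the knob, settled there: do not let go. Leave the ring seated and the other things on the bench where they are.

Things in the scene. Friction and masses are not known exactly. Their poses are not given: they have to be found in the camera images.
- ring_blank: Plain grey cast ring lying flat on the bench to the right of the dividing head: outer diameter 23 mm, 8 mm high, bore free for about 13 mm, 10 to 16 g. Origin: centre of its underside; z up, along the ring's axis.
- index_head: Small dividing head fixed to the bench: dark steel foot plate 94 x 190 mm (x, y), 10 mm thick, under a grey housing 74 x 170 mm whose top is 32 mm above the bench. Origin: centre of its underside. Its y axis runs along its length from the post (55 mm from the centre, -y end) to the knob (55 mm from the centre, +y end); it stands turned by up to 0.45 rad about the vertical.
- post_seat (a point): Top centre of the shoulder (disc of 28 mm diameter, 6 mm high) at the foot of the upright steel post, 38 mm above the bench; axes as the dividing head's. The post is 9 mm in diameter and rises 24 mm above this point, its last 6 mm tapered to a 3 mm tip. Post and shoulder turn with the knob, in reverse, 1:1.
- knob_grip (a point): On the knob's vertical axis, 62 mm above the bench, inside its bar: 44 mm long (along this point's x), 14 mm wide (y), 40 to 76 mm above the bench, over a round skirt of 48 mm diameter (33 to 40 mm up). The axes turn with the knob. The pointer line is at the bar's -x end; at the start it points at the dial's long line (towards the head's -x).
- index_knob (a joint): Angle of the knob (rad), growing clockwise seen from above. Detents (clicks) every 24 degrees (0.419 rad): it rests at the stop at 0 at the start; the third stop is at 1.257. About 0.1 N m carries it from one stop over to the next; within about 0.2 rad of a stop the detent draws it in. End stops at -0.63 and 2.72. Short lines on the dial mark the other stops.
- bottle_white: Bystander: white bottle with a blue cap, 45 mm in diameter, 96 mm tall, standing left of the dividing head. Origin: centre of its underside.
- graver_ball: Bystander: graver with a ball-shaped wooden handle, 117 mm long, lying behind and left of the head. Origin: centre of its underside.
- eraser_block: Bystander: cream eraser block, 20 x 45 x 14 mm, lying beyond the ring. Origin: centre of its underside.
- divider_top (a point): Not handled, only in the way: a point on the top edge of the fixed upright wooden board that divides the two benches, left of the work and running away from the robot, leaning 15 degrees to the left. Its edge slopes from 40 mm above the bench (250 mm nearer the robot) to 185 mm here and rises steeply to about 450 mm beyond; cross it above its nearer part.

How it is judged:
By the outcome, as a careful person would: the job done as asked, in the order asked, and still so for the second after the job is handed in, while the arm keeps its last pose, push and grip.
It also fails if it takes over 59 s, if anything falls off the work surface, if the arm or the gripper's body presses on something with over 40 N, if the wrist force passes 120 N, or if a joint passes its speed limit or range.

### The arm

A 7-joint arm with a two-finger parallel gripper is mounted at the origin on a cart in front of the work surface, level with it; the furniture and walls round the work are solid. World frame = base frame: x ahead of the robot, y to its left, z up, the work surface at z = 0. Lengths are in m, angles in rad, forces in N, time in s.
With the tool pointing down it reaches from about 0.425 to 0.875 m from the base axis. Payload 4.7 kg.
Tool frame: the origin (TCP) lies at the very end of the fingers, on their centre line; the grasp point (between the pads) lies behind it (ctrl.tcp_to_grasp is the y of the grasp point in the tool frame, in m); y points along the fingers, x is the direction in which the jaws open and shut, and the axes are right-handed (so a half turn about y gives the same grasp; the last joint's range is limited). The gripper opens to 87 mm and grips with 3 to 60 N. Pads are 19 mm wide; open, the fingers measure 117 mm over their backs; the gripper's body (75 mm by 190 mm) begins 51 mm behind the grasp point.
Start: joints at [1.256, 0.321, -0.07, 1.45, 0.023, 1.371, -0.057], TCP at [0.21, -0.615, 0.223] pointing down, gripper open.
Joint ranges: [-2.86, 2.86], [-0.3, 2.09], [-1.38, 1.24], [0.06, 2.45], [-1.56, 4.7], [0.09, 2.05], [-2.69, 2.69]. Speed limits (rad/s): [2.57, 2.57, 3.14, 3.14, 3.14, 3.14, 3.14].

### API

Orientations are given as a rotation vector (axis times angle).
In Python, from bench import ctrl, get_image, workorder gives the robot as it stands.
- The arm moves only by the tool drive_tool, never from a script. Its argument "increments" is text: rows parted by semicolons, each of 5 numbers parted by spaces: the shift along the tool's x, y, z in mm, then the turn about the tool's y in degrees, then the closure in counts, from 0 (fully open) to 255 (shut). In form: tx ty tz yaw fingers; .... A call has 1 to 20 rows; each row shifts and turns the commanded pose from where the row before left it, along the tool's axes as they then stand; what a row does not reach is not made up. A row lasts 1/8 s, in which the tool goes at most 62.5 mm and 10.7 degrees, less where a joint would pass 70% of its speed; a pose out of reach is approached as far as the arm can. A call is refused whole if a number of a shift passes 62.5 or a number of a turn 10.7, either way. A call with a gripper value outside its range is refused whole. The fingers move at their own pace and stop on an object; "squeeze" is the grip in N (left out, the last holds). Time passes only in rows, so rows that do not move let the fingers close. It gives the time, the measured TCP pose, the force and the opening at its end, in the units of the state.
- ctrl.get_state(): the state, without advancing time (a new reading comes with each control period).
- get_image(name): name is "side" or "top"; returns a dict with "img" (420x560x3 uint8, red, green, blue), "mtx" (3x3 intrinsics, pixels), "camera_from_world" (4x4, takes a point from world to camera coordinates). Camera axes: x right, y up, looking along -z (the intrinsics and any distortion apply to the point x, -y, -z); pixel columns grow to the right and rows downward; lengths in m; the calibration is good to about 2 mm. A picture is of the moment at which its call begins. There is no depth.
- workorder.close_job(): hands the job in, once; it reports no verdict.
The state is a dict: "time": time; "joint_positions": joint angles; "qd": joint speeds; "joint_torque": joint torques, N m; "position": TCP position; "tool_rot": TCP orientation; "ft_force": force on the tool from outside, world axes, zero at the start; "torque": the same for the moment, N m; "grip_width": opening from 0.0 (shut) to 1.0 (fully open).
Only numpy, scipy, OpenCV 4.12 (cv2) and the standard library are available. Lean on these libraries where they do the work, as an engineer would, in place of code of your own. Each camera call takes 0.05 s, during which the arm holds its last target.

## Working session

There is one attempt and no reset: what is moved stays moved. The work goes in short steps, Python scripts to look and compute and a tool call to move; the robot and the scene stay as the last step left them, time stands still between calls to the robot, and variables do not carry over. Pictures are saved under pics/ and viewed, and the job is handed in when it is done.

Besides the shell and the picture viewer there is one more tool, called after "Emit:" as name(argument=value, ...) on one line, values as JSON. drive_tool: Moves the arm, as the interface text tells. Its arguments: {"type":"object","properties":{"increments":{"type":"string"},"squeeze":{"type":"number"}},"required":["increments"]}

```bash
mkdir -p pics; ls
python3 - <<'E'
from bench import ctrl,get_image
import cv2,numpy as np
np.set_printoptions(precision=4,suppress=True)
print(ctrl.get_state()); print(ctrl.tcp_to_grasp)
for n in("side","top"):
    d=get_image(n); cv2.imwrite(f"pics/{n}0.png",d["img"][:,:,::-1]); print(n,{k:v for k,v in d.items() if k!="img"})
    np.savez(f"{n}0.npz",**d)
E
```

```text
pics
{'time': 0.0, 'joint_positions': array([ 1.2561,  0.3218, -0.0701,  1.4517,  0.0226,  1.3708, -0.0569]), 'qd': array([-0.0019,  0.0012,  0.0001,  0.0006,  0.0016, -0.0012,  0.0003]), 'joint_torque': array([ -0.0001, -49.1287,  -0.404 , -31.2533,  -0.0639,   0.0441,
         0.0002]), 'position': array([ 0.2097, -0.6147,  0.2215]), 'tool_rot': array([-1.3459,  0.9649, -0.9621]), 'ft_force': array([-1.075 ,  0.755 , -0.5043]), 'torque': array([-0.039 ,  0.0362, -0.03  ]), 'grip_width': 1.0006672820273066}
-0.0187
side {'mtx': array([[456.9042,   0.    , 280.0018],
       [  0.    , 456.9042, 208.3902],
       [  0.    ,   0.    ,   1.    ]]), 'camera_from_world': array([[ 0.8359, -0.5489, -0.0059, -0.5725],
       [ 0.2346,  0.3476,  0.9078, -0.1948],
       [-0.4963, -0.7602,  0.4193, -0.9022],
       [ 0.    ,  0.    ,  0.    ,  1.    ]])}
top {'mtx': array([[484.7365,   0.    , 277.5623],
       [  0.    , 484.7365, 213.3605],
       [  0.    ,   0.    ,   1.    ]]), 'camera_from_world': array([[ 0.0012, -1.    , -0.0049, -0.1952],
       [ 0.977 ,  0.0001,  0.2135, -0.5983],
       [-0.2135, -0.0051,  0.9769, -1.0247],
       [ 0.    ,  0.    ,  0.    ,  1.    ]])}
```

View pics/side0.png

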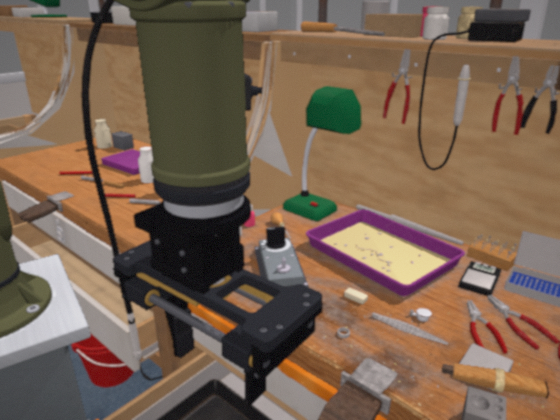

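View pics/top0.png

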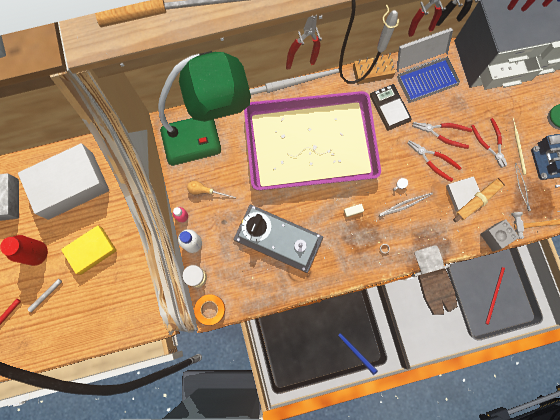

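```bash
cat > h.py <<'E'
import numpy as np,cv2
np.set_printoptions(precision=4,suppress=True)
def ray(d,u,v):
    M=d["camera_from_world"];R=M[:3,:3];t=M[:3,3];K=d["mtx"]
    c=np.array([(u-K[0,2])/K[0,0],-(v-K[1,2])/K[1,1],-1.])
    return -R.T@t,R.T@c
def onz(d,u,v,z):
    o,r=ray(d,u,v);return (o+r*(z-o[2])/r[2])
def proj(d,p):
    M=d["camera_from_world"];K=d["mtx"];c=M[:3,:3]@np.asarray(p,float)+M[:3,3]
    return np.array([K[0,0]*c[0]/-c[2]+K[0,2],-K[1,1]*c[1]/-c[2]+K[1,2]])
def crop(d,u0,v0,w,h,s,fn,pts=()):
    im=cv2.resize(np.ascontiguousarray(d["img"][v0:v0+h,u0:u0+w,::-1]),None,fx=s,fy=s,interpolation=cv2.INTER_CUBIC)
    for p,c in pts:
        q=proj(d,p); x=int((q[0]-u0+.5)*s);y=int((q[1]-v0+.5)*s)
        if 0<=x<w*s and 0<=y<h*s: cv2.circle(im,(x,y),2,c,-1)
    cv2.imwrite(fn,im)
E
python3 - <<'E'
from h import *
d=np.load("top0.npz");crop(d,220,190,100,90,8,"pics/t1.png");crop(d,335,190,100,75,8,"pics/t2.png")
d=np.load("side0.npz");crop(d,245,210,120,140,4,"pics/s1.png")
E
```

```text
(no output)
```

View pics/t1.png

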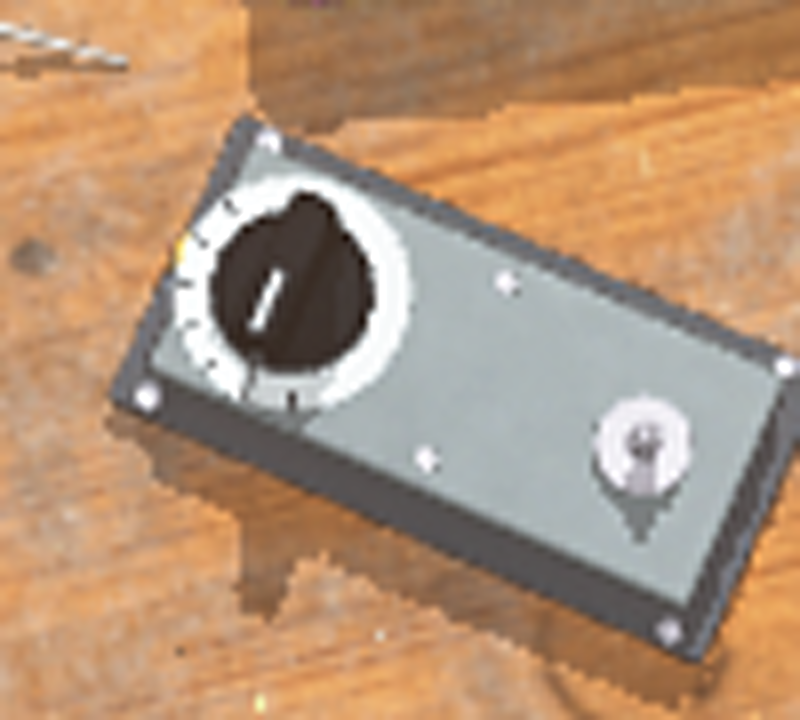

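View pics/t2.png

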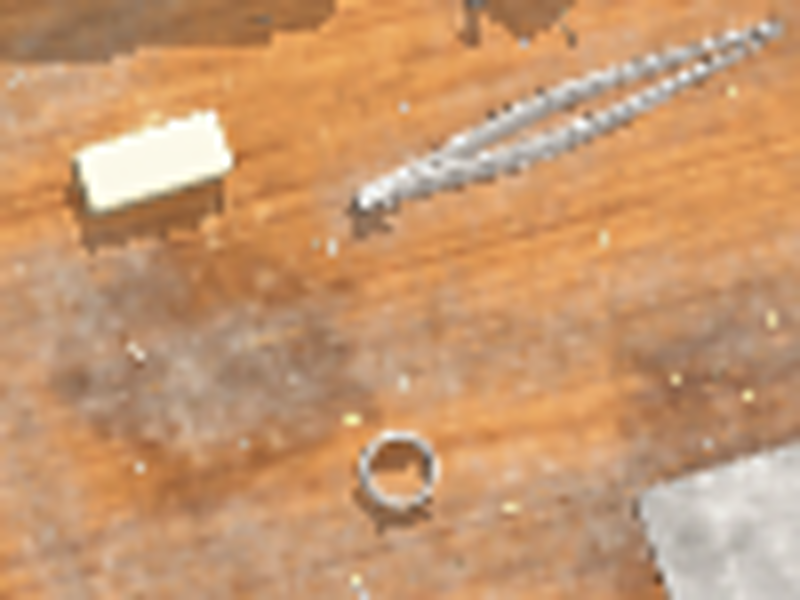

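View pics/s1.png

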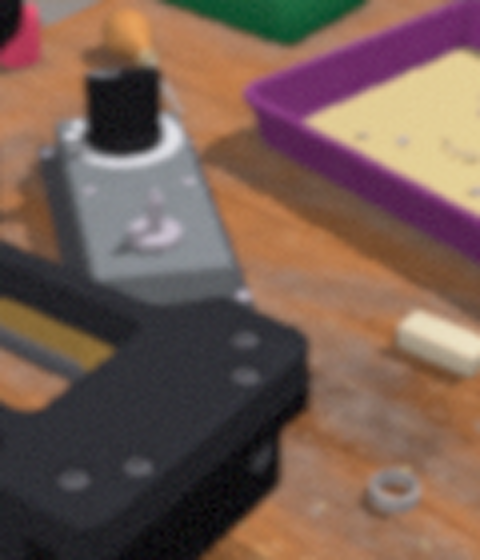

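```bash
cat > fit0.py <<'E'
from h import *
from scipy.optimize import least_squares
T=np.load("top0.npz");S=np.load("side0.npz")
tp=lambda x,y:(x/8+220-.5,y/8+190-.5)
sp=lambda x,y:(x/4+245-.5,y/4+210-.5)
obs=[(T,tp(690,605),(-.037,-.085,.032)),(T,tp(798,375),(.037,-.085,.032)),(T,tp(255,150),(.037,.085,.032)),(T,tp(150,365),(-.037,.085,.032)),
(T,tp(642,447),(0,-.055,.038)),(T,tp(245,115),(.047,.095,.01)),(T,tp(110,400),(-.047,.095,.01)),(T,tp(700,662),(-.047,-.095,.01)),
(S,sp(155,232),(0,-.055,.038))]
def f(p,o=obs):
    x,y,a=p;c,s=np.cos(a),np.sin(a);r=[]
    for d,q,l in o:
        r+=list(proj(d,(x+c*l[0]-s*l[1],y+s*l[0]+c*l[1],l[2]))-q)
    return r
g=onz(T,*tp(455,390),.03)
for o in(obs[:-1],obs):
    s=least_squares(f,[g[0],g[1],-.4],args=(o,));print(s.x);print(np.reshape(s.fun,(-1,2)))
x,y,a=s.x
W=lambda l:np.array((x+np.cos(a)*l[0]-np.sin(a)*l[1],y+np.sin(a)*l[0]+np.cos(a)*l[1],l[2]))
print("post",W((0,-.055,.038)),"knob",W((0,.055,.062)))
print("shoulder top cam",onz(T,*tp(642,447),.038),"side",onz(S,*sp(155,232),.038))
rt=(400/8+335-.5,468/8+190-.5)
print("ring",onz(T,*rt,.008),onz(S,*sp(394,488),.008))
E
python3 fit0.py
```

```text
[ 0.5524 -0.1963 -0.4184]
[[ 0.2087  0.7381]
 [-0.4876 -0.0398]
 [-0.0579 -1.3099]
 [-0.4245  0.5523]
 [ 0.6593 -0.0811]
 [-0.3393 -0.2568]
 [-0.3167 -0.0917]
 [ 0.7313  0.3888]]
[ 0.5524 -0.1966 -0.4178]
[[ 0.3446  0.7151]
 [-0.3728 -0.0706]
 [ 0.0365 -1.2979]
 [-0.3101  0.573 ]
 [ 0.7816 -0.1003]
 [-0.2505 -0.2437]
 [-0.2032 -0.0677]
 [ 0.8686  0.3647]
 [-0.4922 -1.2858]]
post [ 0.5301 -0.2468  0.038 ] knob [ 0.5747 -0.1463  0.062 ]
shoulder top cam [ 0.5298 -0.2451  0.038 ] side [ 0.5281 -0.2516  0.038 ]
ring [ 0.5283 -0.4433  0.008 ] [ 0.525  -0.4491  0.008 ]
```

```bash
cat >> h.py <<'E'
from scipy.spatial.transform import Rotation as Ro
def st(pr=True):
    from bench import ctrl
    s=ctrl.get_state();R=Ro.from_rotvec(s["tool_rot"]).as_matrix()
    if pr:
        print("t",s["time"],"p",s["position"],"jaw deg",np.degrees(np.arctan2(R[1,0],R[0,0])),"grip",s["grip_width"]*87,"F",s["ft_force"],"M",s["torque"]);print("q",s["joint_positions"]);print(R)
    return s,R
def to_tool(R,dw): return R.T@np.asarray(dw)*1000
E
python3 - <<'E'
from h import *
st()
T=np.load("top0.npz")
for u,v in[(185,330),(150,170),(135,130),(75,75)]: print(onz(T,u,v,.0),onz(T,u,v,.185))
E
```

```text
t 0.1 p [ 0.2097 -0.6147  0.2216] jaw deg -71.16104033710769 grip 86.76215968271481 F [ 0.4661  0.1791 -0.5281] M [ 0.0146 -0.011   0.035 ]
q [ 1.2561  0.3218 -0.0701  1.4515  0.0226  1.3708 -0.0569]
[[ 0.3229 -0.0006  0.9464]
 [-0.9464  0.0016  0.3229]
 [-0.0018 -1.     -0.0001]]
[0.342  0.0149 0.    ] [ 0.346  -0.0204  0.185 ]
[0.7204 0.116  0.    ] [0.6622 0.0641 0.185 ]
[0.8239 0.1592 0.    ] [0.7488 0.1002 0.185 ]
[0.9729 0.3217 0.    ] [0.8734 0.2361 0.185 ]
```

Emit:
drive_tool(increments="-6 0 35 0 0; -6 0 35 0 0; -6 0 36 0 0; -6 0 36 0 0; -6 0 36 0 100; -6 0 36 0 138; -6 0 36 0 138; -6 0 35 0 138; -5 0 35 0 138; -5 0 35 0 138; 0 15 0 -9.4 138; 0 15 0 -9.4 138; 0 20 0 -9.4 138; 0 20 0 -9.4 138; 0 20 0 -9.4 138; 0 0 0 0 138; 0 0 0 0 138", squeeze=12)

```text
time: 2.22
position: [0.5274, -0.4459, 0.1332]
tool_rot: [-1.545, 0.332, -0.333]
ft_force: [0.6, 1.8, -0.3]
grip_width: 0.463
```

```bash
cat > look.py <<'E'
import sys
from h import *
from bench import get_image
tag=sys.argv[1]
for n in("side","top"):
    d=get_image(n);np.savez(f"{n}{tag}.npz",**d);cv2.imwrite(f"pics/{n}_{tag}.png",d["img"][:,:,::-1])
s,R=st()
E
python3 look.py 1
```

```text
t 2.325 p [ 0.5277 -0.4461  0.1338] jaw deg -24.261516726233033 grip 40.11520149085642 F [-0.4252 -0.3303  0.3409] M [ 0.008  -0.0352  0.0228]
q [ 0.9218  0.4799 -0.3545  1.4388  0.17    1.2512  0.1275]
[[ 0.9117  0.0013  0.4109]
 [-0.4109 -0.0013  0.9117]
 [ 0.0017 -1.     -0.0006]]
```

View pics/side_1.png

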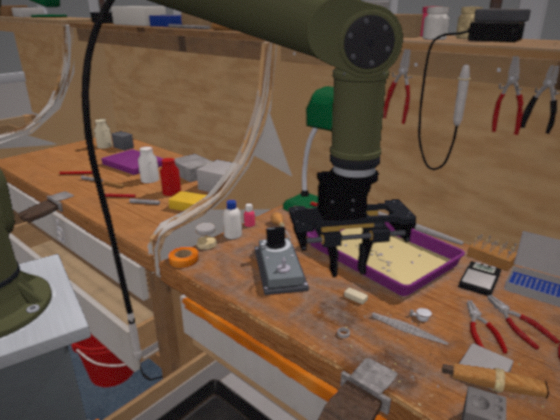

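View pics/top_1.png

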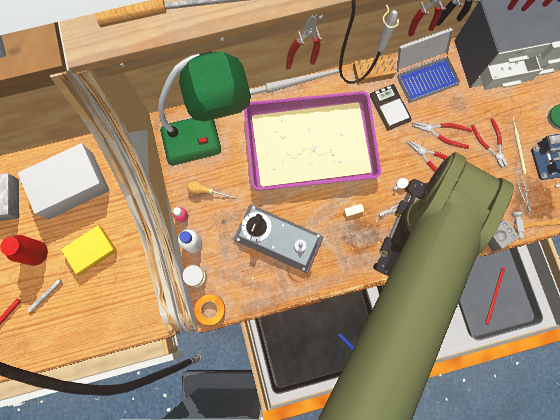

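Run:
```python
from h import *
d=np.load("side1.npz");s,R=st(False);p=s["position"]
r=[]
for k in(-1,1): r.append((p+R[:,0]*k*.020,(0,0,255)))
r.append((p,(0,255,0)))
crop(d,290,200,110,150,5,"pics/s2.png",r)
crop(d,240,210,80,90,8,"pics/s3.png")
print(proj(d,p))
```

```text
[346.9278 270.5361]
```

View pics/s2.png

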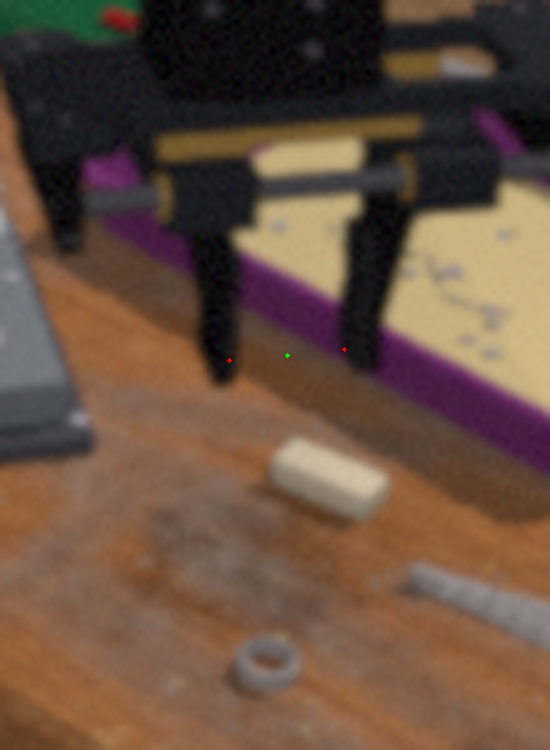

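View pics/s3.png

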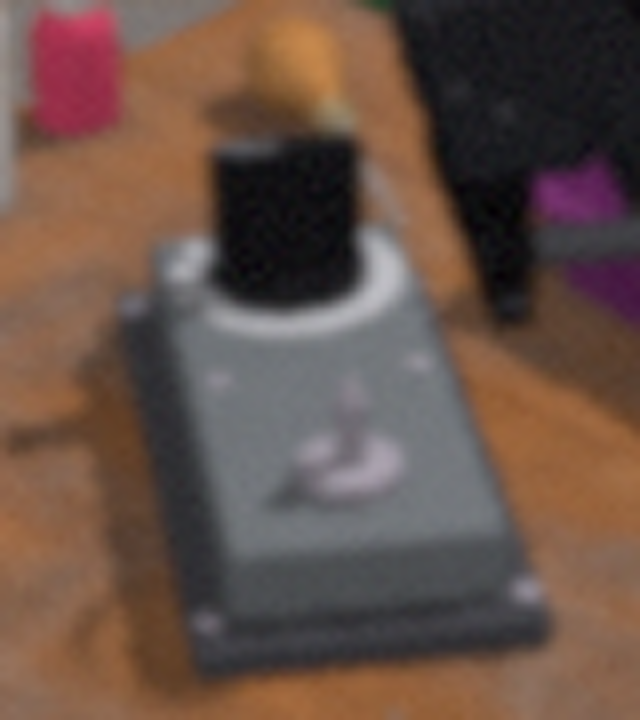

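Run:
```python
from h import *
d=np.load("side1.npz")
for o in((0,0),(.5,1.5),(.5,2.5)):
  print(o,onz(d,343.1-o[0],331.2-o[1],.008),onz(d,240+350/8-.5-o[0],210+462/8-.5-o[1],.038))
```

```text
(0, 0) [ 0.5257 -0.4485  0.008 ] [ 0.5287 -0.2508  0.038 ]
(0.5, 1.5) [ 0.5276 -0.4449  0.008 ] [ 0.5311 -0.2453  0.038 ]
(0.5, 2.5) [ 0.5294 -0.4428  0.008 ] [ 0.5333 -0.242   0.038 ]
```

Emit:
drive_tool(increments="-0.8 20 1.8 0 138; 0 20 0 0 138; 0 20 0 0 138; 0 20 0 0 138; 0 15 0 0 138; 0 15 0 0 138; 0 5 0 0 138; 0 0 0 0 138; 0 0 0 0 138")

```text
time: 3.45
position: [0.5277, -0.4441, 0.0185]
tool_rot: [-1.546, 0.33, -0.332]
ft_force: [0.7, -0.5, -0.2]
grip_width: 0.457
```

```bash
python3 look.py 2
python3 - <<'E'
from h import *
d=np.load("side2.npz");s,R=st(False);p=s["position"]
r=[(p+R[:,0]*k*.020,(0,0,255)) for k in(-1,0,1)]
crop(d,295,270,100,90,8,"pics/s4.png",r)
E
```

```text
t 3.55 p [ 0.5276 -0.4441  0.0184] jaw deg -24.16231688354318 grip 39.81241757597652 F [0.2847 0.4158 0.5607] M [-0.0416 -0.0587  0.0136]
q [ 0.9088  0.5814 -0.336   1.537   0.2096  1.0573  0.0993]
[[ 0.9124  0.0011  0.4093]
 [-0.4093 -0.001   0.9124]
 [ 0.0014 -1.     -0.0005]]
```

View pics/s4.png

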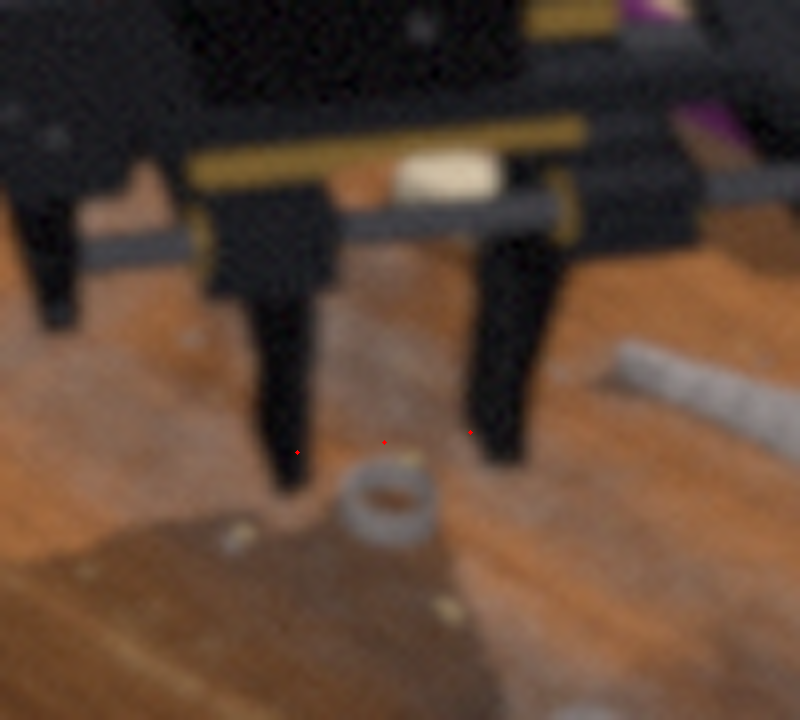

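Emit:
drive_tool(increments="0 8 0 0 138; 0 7.5 0 0 138; 0 0 0 0 138; 0 0 0 0 180; 0 0 0 0 220; 0 0 0 0 255; 0 0 0 0 255; 0 0 0 0 255", squeeze=12)

```text
time: 4.55
position: [0.5272, -0.4437, 0.0021]
tool_rot: [-1.545, 0.331, -0.331]
ft_force: [0.8, 0.2, 0.8]
grip_width: 0.249
```

```bash
python3 look.py 3
python3 - <<'E'
from h import *
d=np.load("side3.npz");crop(d,295,270,100,90,8,"pics/s5.png")
E
```

```text
t 4.65 p [ 0.5271 -0.4437  0.0021] jaw deg -24.161363074673666 grip 21.257846904432604 F [ 0.1402 -0.1404 -0.5382] M [ 0.0175 -0.0344  0.0455]
q [ 0.9062  0.5992 -0.332   1.5462  0.2159  1.0324  0.0951]
[[ 0.9124 -0.      0.4093]
 [-0.4093 -0.0001  0.9124]
 [ 0.     -1.     -0.0001]]
```

View pics/s5.png

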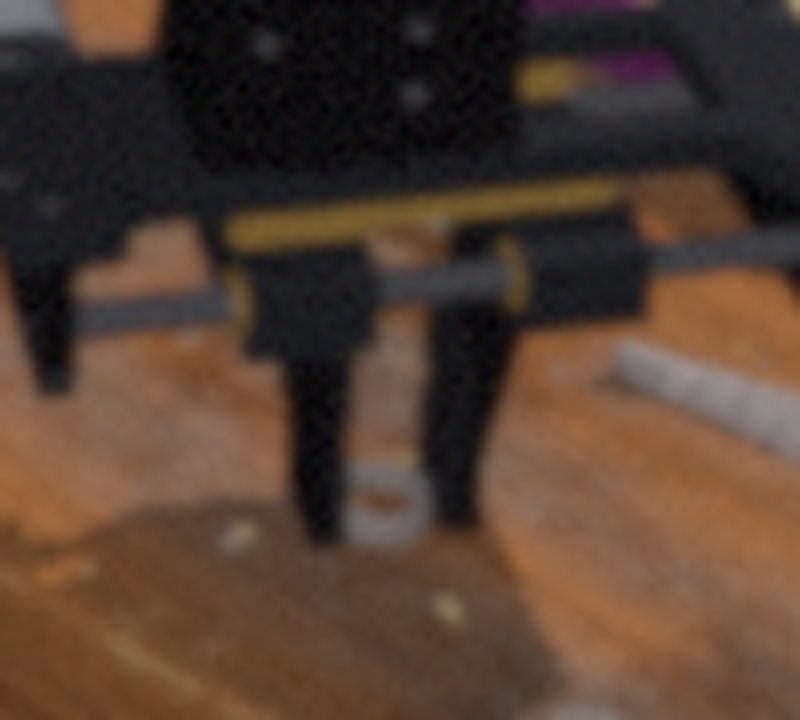

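Emit:
drive_tool(increments="0 -10 0 0 255; 0 -25 0 0 255; 0 -30 0 0 255; 0 -30 0 0 255; -7 0 16 0 255; -12 0 28 0 255; -12 0 28 0 255; -12 0 28 0 255; -12 0 28 0 255; -12 0 27 0 255; -12 0 26.6 0 255; 0 10 0 0 255; 0 10 0 0 255; 0 0 0 0 255; 0 0 0 0 255")

```text
time: 6.52
position: [0.5291, -0.2465, 0.0768]
tool_rot: [-1.545, 0.332, -0.332]
ft_force: [0.3, 0.3, -0.8]
grip_width: 0.248
```

```bash
python3 look.py 4
python3 - <<'E'
from h import *
d=np.load("side4.npz");crop(d,240,200,100,90,8,"pics/s6.png")
d=np.load("top4.npz");crop(d,220,190,120,90,6,"pics/t6.png")
E
```

```text
t 6.625 p [ 0.5295 -0.2463  0.0772] jaw deg -24.215448708711378 grip 21.44213213614961 F [ 0.272   0.312  -0.6881] M [-0.0074 -0.1262  0.0248]
q [ 0.7636  0.3291 -0.4392  1.7736  0.1572  1.0729 -0.1528]
[[ 0.912   0.0004  0.4102]
 [-0.4102 -0.0003  0.912 ]
 [ 0.0005 -1.     -0.0001]]
```

View pics/s6.png

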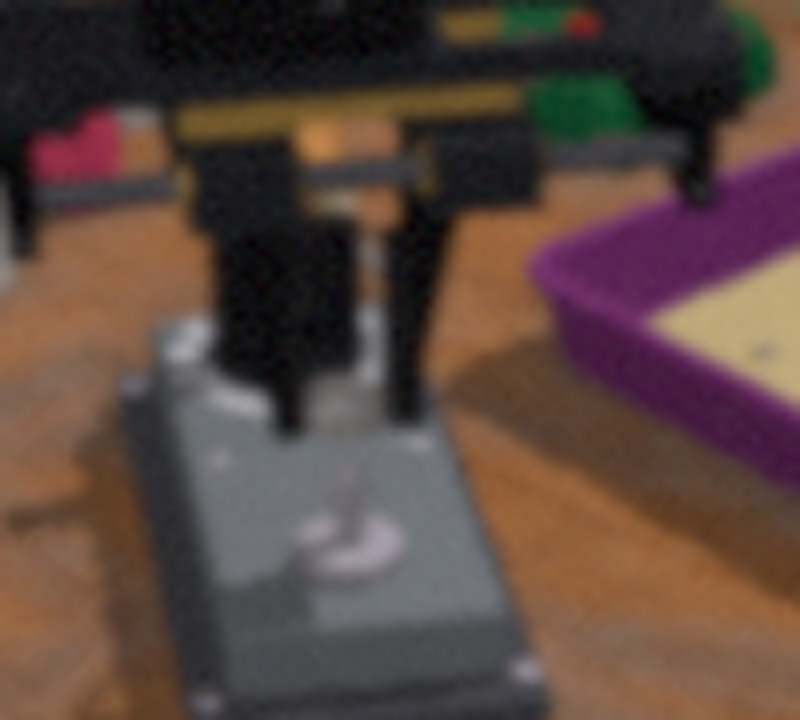

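View pics/t6.png

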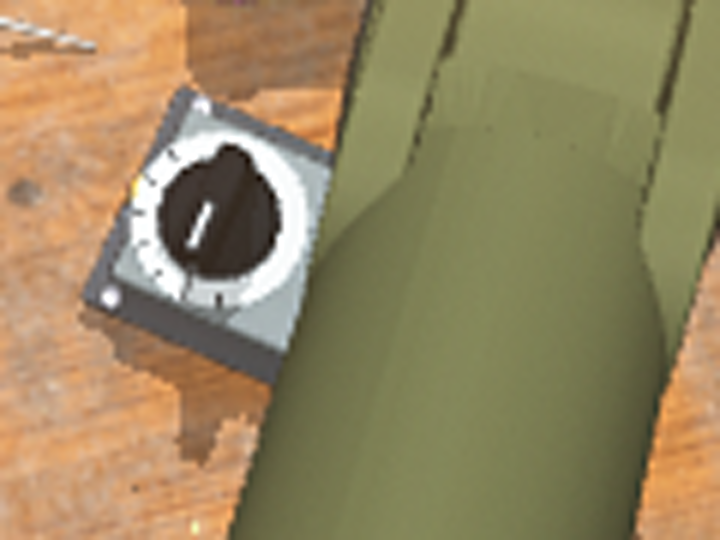

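Run:
```python
from h import *
d=np.load("side4.npz")
s,R=st(False);p=s["position"]
crop(d,265,235,40,45,16,"pics/s7.png")
P=np.array([.5293,-.2457,0])
f=lambda q:(proj(d,q)-[265,235]+.5)*16
for z in(.038,.062,.075,.083): print(z,f(P+[0,0,z]))
print("tcp axis ring bottom/top",f(p+[0,0,-.0021]),f(p+[0,0,.0059]))
for dp in([.001,0,0],[0,.001,0]): print(f(P+[0,0,.06]+dp)-f(P+[0,0,.06]))
```

```text
0.038 [282.5419 505.357 ]
0.062 [281.828  347.8237]
0.075 [281.435  261.0946]
0.083 [281.1909 207.2247]
tcp axis ring bottom/top [285.5062 261.895 ] [285.2765 208.0029]
[ 6.3913 -2.2043]
[-4.2346 -3.2851]
```

View pics/s7.png

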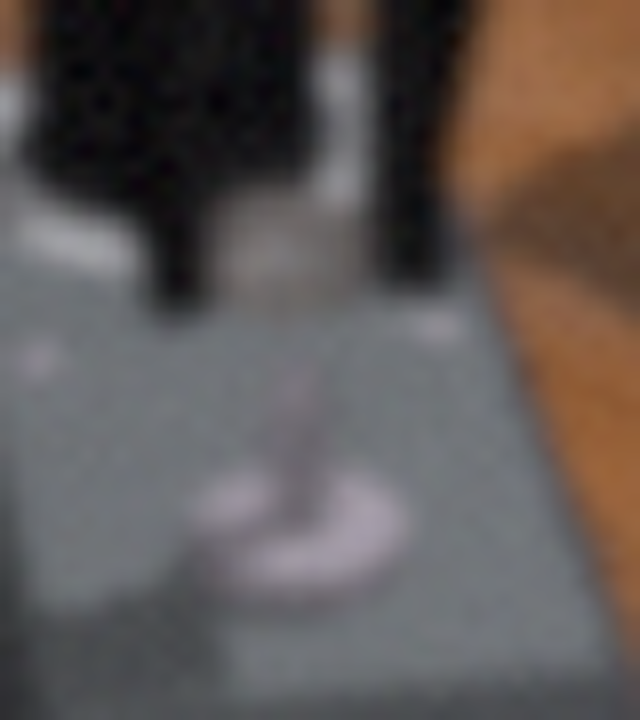

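Emit:
drive_tool(increments="1.1 0 1.2 0 255; 0 4 0 0 255; 0 4 0 0 255; 0 4 0 0 255; 0 4 0 0 255; 0 4 0 0 255; 0 0 0 0 255; 0 0 0 0 255")

```text
time: 7.62
position: [0.5309, -0.2451, 0.0571]
tool_rot: [-1.546, 0.331, -0.331]
ft_force: [0.4, -0.0, -0.3]
grip_width: 0.242
```

```bash
python3 look.py 5
python3 - <<'E'
from h import *
d=np.load("side5.npz");crop(d,255,230,60,55,12,"pics/s8.png")
E
```

```text
t 7.725 p [ 0.531  -0.2451  0.0572] jaw deg -24.156608357573692 grip 21.17100253266984 F [ 0.3093 -0.018  -0.3976] M [-0.0238 -0.1092 -0.0387]
q [ 0.7557  0.3537 -0.4353  1.7875  0.1707  1.0371 -0.1647]
[[ 0.9124  0.0003  0.4092]
 [-0.4092 -0.0003  0.9124]
 [ 0.0004 -1.     -0.0001]]
```

View pics/s8.png

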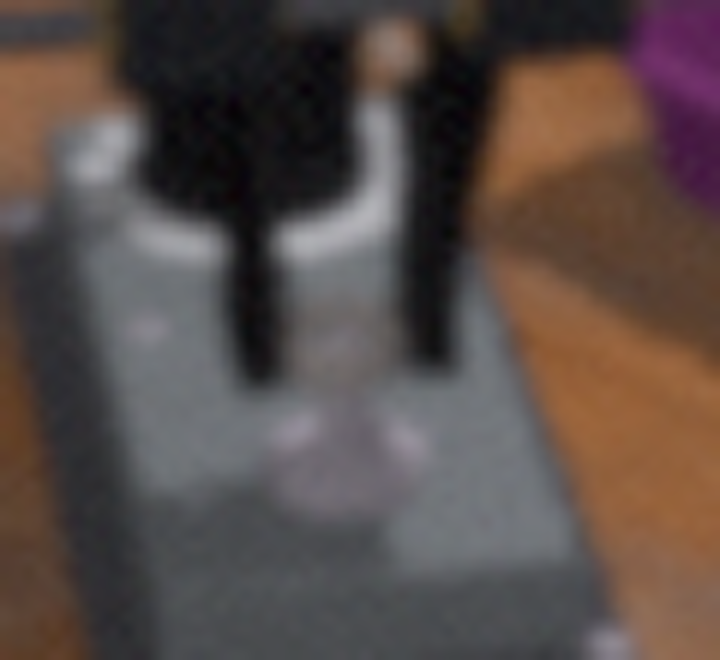

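Emit:
drive_tool(increments="0 4 0 0 255; 0 4 0 0 255; 0 4 0 0 255; 0 3 0 0 255; 0 0 0 0 255; 0 1.5 0 0 255; 0 1 0 0 255; 0 0 0 0 255; 0 0 0 0 255")

```text
time: 8.85
position: [0.531, -0.2451, 0.0399]
tool_rot: [-1.546, 0.33, -0.331]
ft_force: [-0.9, 0.1, 2.4]
grip_width: 0.249
```

```bash
python3 look.py 6
python3 - <<'E'
from h import *
d=np.load("side6.npz");crop(d,255,230,60,55,12,"pics/s9.png")
E
```

```text
t 8.95 p [ 0.531  -0.2451  0.0398] jaw deg -24.16010268226349 grip 21.694062278740354 F [ 0.1909 -0.4097  3.7443] M [0.0739 0.1106 0.0149]
q [ 0.7508  0.3746 -0.4308  1.8002  0.1822  1.0055 -0.1733]
[[ 0.9124  0.0002  0.4093]
 [-0.4093 -0.0003  0.9124]
 [ 0.0003 -1.     -0.0002]]
```

View pics/s9.png

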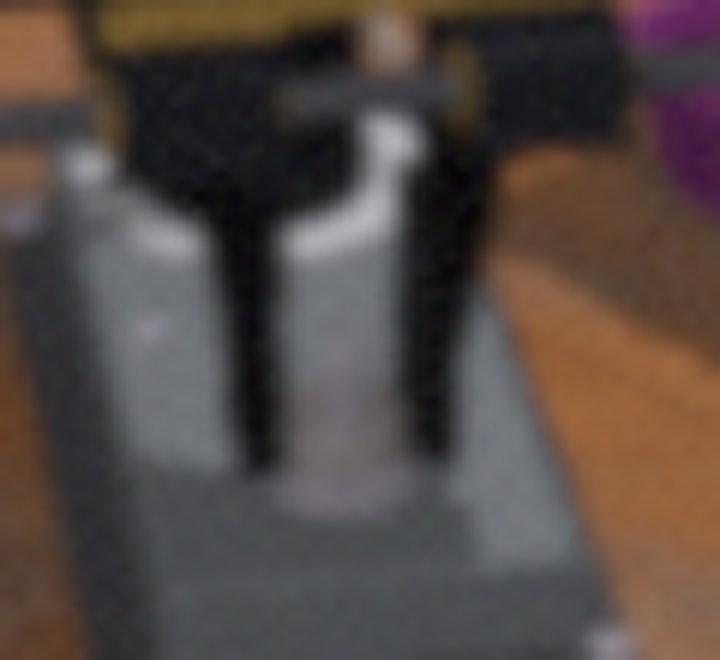

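Emit:
drive_tool(increments="0 0 0 0 200; 0 0 0 0 138; 0 0 0 0 138; 0 0 0 0 138; 0 -5 0 0 138; 0 -10 0 0 138; 0 -25 0 0 138; 0 -30 0 0 138; 0 -30 0 0 138; 0 0 0 0 138; 0 0 0 0 138")

```text
time: 10.32
position: [0.5306, -0.245, 0.1394]
tool_rot: [-1.546, 0.331, -0.331]
ft_force: [0.1, 0.3, 0.1]
grip_width: 0.459
```

```bash
python3 look.py 7
python3 - <<'E'
from h import *
d=np.load("side7.npz");crop(d,255,210,60,70,10,"pics/s10.png")
E
```

```text
t 10.425 p [ 0.5301 -0.2447  0.1384] jaw deg -24.158144808209293 grip 39.80002266896674 F [ 0.172   0.1986 -0.6773] M [-0.0504 -0.0697 -0.0045]
q [ 0.7735  0.2703 -0.45    1.7125  0.1253  1.1893 -0.1309]
[[ 0.9124 -0.0018  0.4093]
 [-0.4093  0.0008  0.9124]
 [-0.002  -1.     -0.    ]]
```

View pics/s10.png

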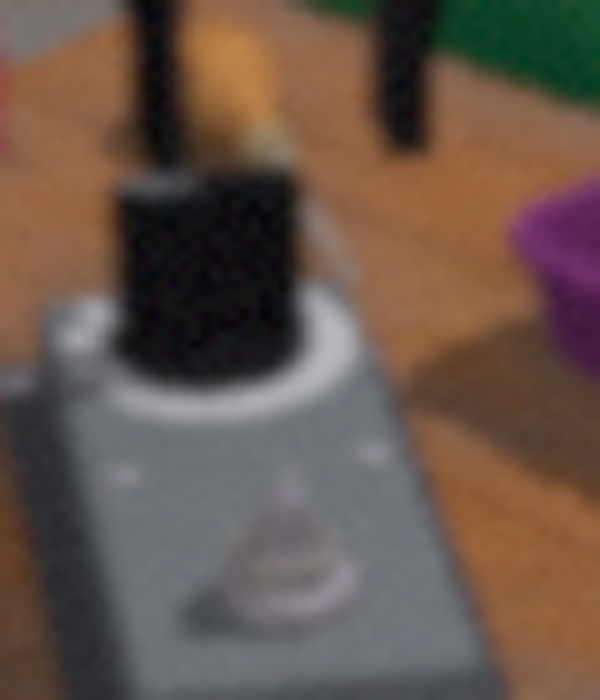

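Emit:
drive_tool(increments="0 0 20 0 138; 0 0 30 0 138; 0 0 30 0 138; 0 0 29.8 0 138; 0 0 0 -10 138; 0 0 0 -10 138; 0 0 0 -10 138; 0 0 0 -10 138; 0 0 0 -10 138; 0 0 0 -10 138; 0 0 0 -10 138; 0 0 0 -10 138; 0 0 0 -10.2 138; 0 0 0 0 138; 0 0 0 0 138")

```text
time: 12.3
position: [0.5759, -0.1439, 0.1393]
tool_rot: [-1.379, -0.894, 0.894]
ft_force: [0.1, -0.6, -0.2]
grip_width: 0.462
```

```bash
python3 look.py 8
python3 - <<'E'
from h import *
d=np.load("side8.npz");crop(d,240,180,80,90,8,"pics/s11.png")
E
```

```text
t 12.4 p [ 0.5759 -0.1443  0.1394] jaw deg 65.95995951702325 grip 39.98487041339189 F [0.4352 0.5613 0.1377] M [ 0.019  -0.1368 -0.0117]
q [ 0.814   0.3424 -0.7384  1.6807  0.2435  1.2133  1.1698]
[[ 0.4074 -0.0002 -0.9133]
 [ 0.9133  0.0001  0.4074]
 [ 0.0001 -1.      0.0002]]
```

View pics/s11.png

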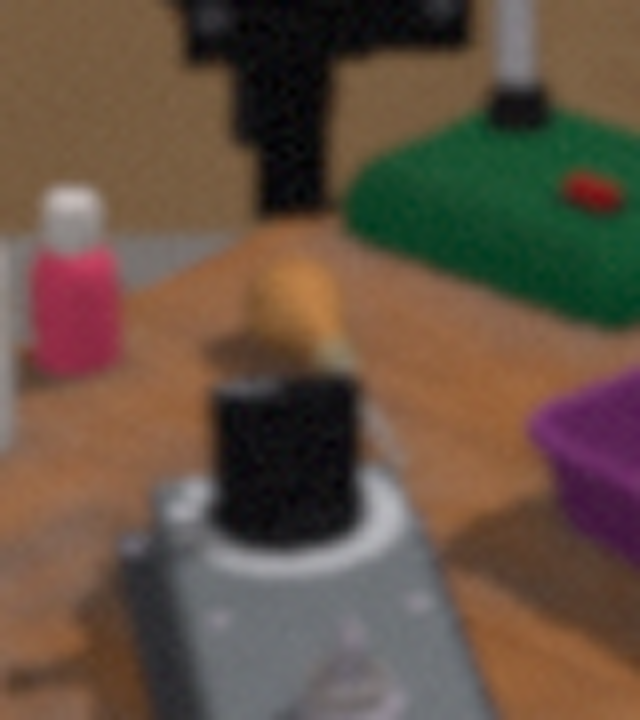

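View pics/top_8.png

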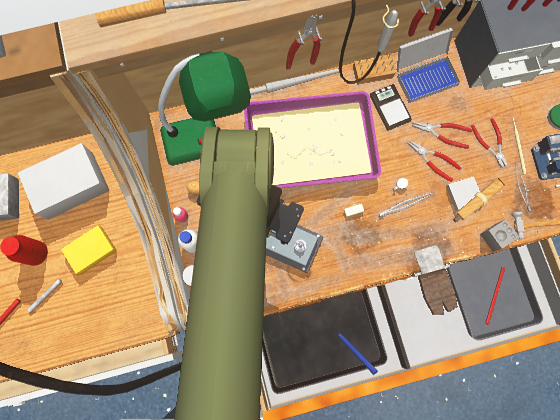

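Run:
```python
from h import *
a=-.418
def mk(o):
    W=lambda l:np.array((o[0]+np.cos(a)*l[0]-np.sin(a)*l[1],o[1]+np.sin(a)*l[0]+np.cos(a)*l[1],l[2]))
    r=[]
    def seg(p,q,c,n=60):
        for t in np.linspace(0,1,n): r.append((W(np.array(p)*(1-t)+np.array(q)*t),c))
    def box(x,y,z,c,y0=0):
        P=[(-x,y0-y,z),(x,y0-y,z),(x,y0+y,z),(-x,y0+y,z)]
        for i in range(4): seg(P[i],P[(i+1)%4],c)
    box(.037,.085,.032,(0,0,255));box(.047,.095,.01,(0,255,255));box(.022,.007,.076,(0,255,0),.055)
    for t in np.linspace(0,6.28,60): r.append((W((.024*np.cos(t),.055+.024*np.sin(t),.04)),(255,255,0)));r.append((W((.014*np.cos(t),-.055+.014*np.sin(t),.038)),(255,0,255)))
    return r
T=np.load("top0.npz")
post=np.array([.5300,-.2455]) # in top frame
o=post+.055*np.array([-np.sin(a),np.cos(a)])
crop(T,220,190,100,90,8,"pics/o1.png",mk(o))
S=dict(np.load("side8.npz"));S["mtx"]=S["mtx"].copy();S["mtx"][:2,2]+=[.5,1.6]
post=np.array([.5310,-.2453]);o=post+.055*np.array([-np.sin(a),np.cos(a)])
crop(S,240,210,80,90,8,"pics/o2.png",mk(o))
```

```text
(no output)
```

View pics/o1.png

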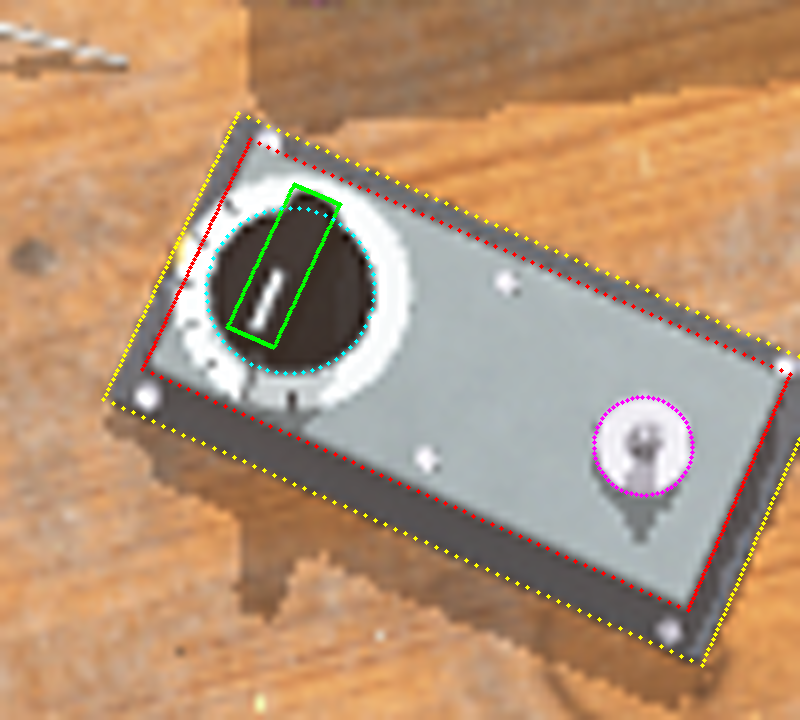

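View pics/o2.png

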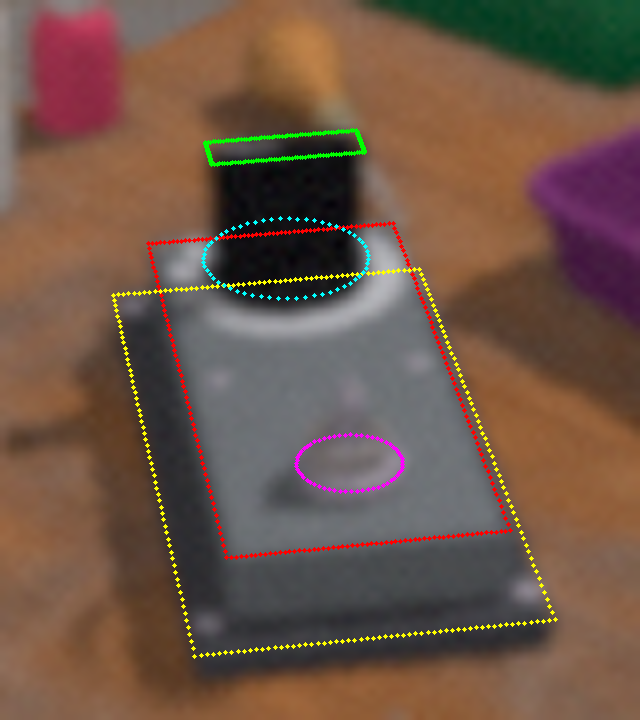

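Emit:
drive_tool(increments="0 15 0 0 138; 0 20 0 0 138; 0 20 0 0 138; 0 20 0 0 138; 0 10 0 0 138; 0 5 0 0 138; 0 2.5 0 0 138; 0 0 0 0 138; 0 0 0 0 138")

```text
time: 13.52
position: [0.5763, -0.145, 0.0476]
tool_rot: [-1.38, -0.896, 0.895]
ft_force: [0.1, -0.1, 0.3]
grip_width: 0.46
```

```bash
python3 look.py 9
python3 - <<'E'
from h import *
d=np.load("side9.npz");crop(d,220,190,100,90,8,"pics/s12.png")
E
```

```text
t 13.625 p [ 0.5761 -0.145   0.0475] jaw deg 66.03479161083533 grip 40.0696037752355 F [ 0.3842 -0.2411 -0.2881] M [ 0.0866 -0.1649  0.0105]
q [ 0.7778  0.4409 -0.7012  1.7643  0.3227  1.0535  1.1145]
[[ 0.4062  0.0007 -0.9138]
 [ 0.9138 -0.0004  0.4062]
 [-0.0001 -1.     -0.0008]]
```

View pics/s12.png

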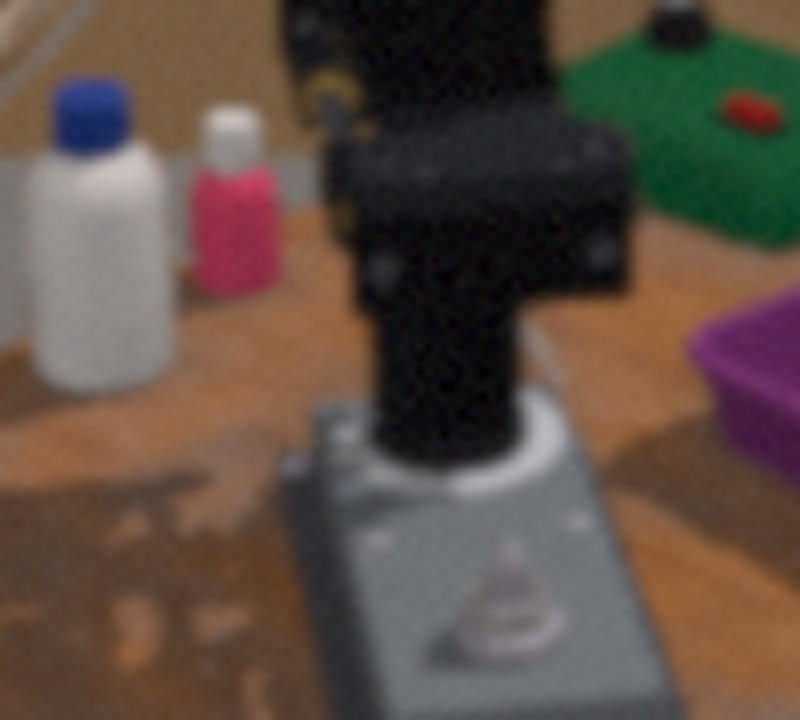

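Emit:
drive_tool(increments="0 0 0 0 170; 0 0 0 0 200; 0 0 0 0 220; 0 0 0 0 255; 0 0 0 0 255; 0 0 0 0 255", squeeze=40)

```text
time: 14.38
position: [0.5756, -0.1454, 0.047]
tool_rot: [-1.379, -0.895, 0.896]
ft_force: [-0.7, -2.6, 1.8]
grip_width: 0.156
```

```bash
python3 look.py 10
```

```text
t 14.475 p [ 0.5756 -0.1454  0.047 ] jaw deg 66.01678020597433 grip 13.67289553909671 F [-2.2574 -2.2175  1.7321] M [-0.4122  0.1586 -0.0006]
q [ 0.7779  0.4414 -0.7006  1.7647  0.3233  1.0538  1.1145]
[[ 0.4065 -0.0004 -0.9137]
 [ 0.9137 -0.0007  0.4065]
 [-0.0008 -1.      0.0001]]
```

Emit:
drive_tool(increments="0 0 0 2 255; 0 0 0 2 255; 0 0 0 2 255; 0 0 0 2 255; 0 0 0 2 255; 0 0 0 2 255; 0 0 0 2 255; 0 0 0 2 255; 0 0 0 2 255; 0 0 0 2 255; 0 0 0 2 255; 0 0 0 2 255; 0 0 0 0 255; 0 0 0 0 255")

```text
time: 16.23
position: [0.5758, -0.1452, 0.047]
tool_rot: [-1.494, -0.573, 0.573]
ft_force: [-2.5, -3.6, 2.5]
grip_width: 0.158
```

```bash
python3 look.py 11
```

```text
t 16.325 p [ 0.5758 -0.1451  0.0471] jaw deg 41.97069390950154 grip 13.526653109601241 F [-1.951  -4.0485  1.738 ] M [-1.0218  0.4019  0.0066]
q [ 0.7172  0.421  -0.623   1.7667  0.2801  1.0434  0.7256]
[[ 0.7435  0.0001 -0.6688]
 [ 0.6688 -0.0004  0.7435]
 [-0.0002 -1.     -0.0004]]
```

View pics/side_11.png

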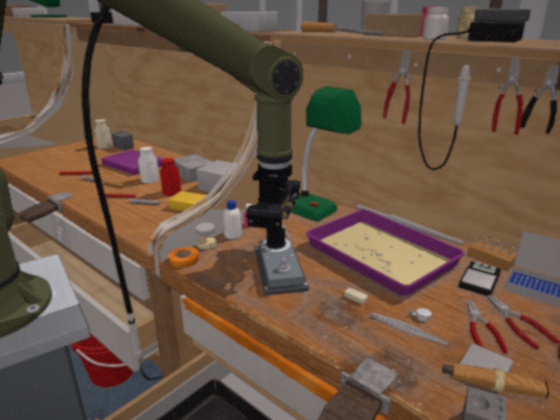

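Emit:
drive_tool(increments="0 0 0 2 255; 0 0 0 2 255; 0 0 0 2 255; 0 0 0 2 255; 0 0 0 2 255; 0 0 0 2 255; 0 0 0 2 255; 0 0 0 2 255; 0 0 0 2 255; 0 0 0 2 255; 0 0 0 2 255; 0 0 0 2 255; 0 0 0 0 255; 0 0 0 0 255")

```text
time: 18.08
position: [0.576, -0.145, 0.047]
tool_rot: [-1.557, -0.247, 0.246]
ft_force: [-0.1, -4.9, 1.3]
grip_width: 0.154
```

Emit:
drive_tool(increments="0 0 0 2 255; 0 0 0 2 255; 0 0 0 2 255; 0 0 0 2 255; 0 0 0 2 255; 0 0 0 2 255; 0 0 0 2 255; 0 0 0 2 255; 0 0 0 2 255; 0 0 0 2 255; 0 0 0 1.5 255; 0 0 0 0.5 255; 0 0 0 0 255; 0 0 0 0 255; 0 0 0 0 255; 0 0 0 0 255")

```text
time: 20.08
position: [0.5763, -0.145, 0.047]
tool_rot: [-1.57, 0.055, -0.056]
ft_force: [0.2, -4.3, -0.4]
grip_width: 0.16
```

```bash
python3 look.py 12;python3 - <<'E'
from h import *
d=np.load("side12.npz");crop(d,220,190,100,90,8,"pics/s13.png")
d=np.load("top12.npz");crop(d,150,150,200,140,4,"pics/t13.png")
E
```

```text
t 20.175 p [ 0.5763 -0.145   0.0471] jaw deg -4.0370288655545385 grip 13.600589886633609 F [ 0.7318 -4.9873 -0.7024] M [-1.1457 -0.1421 -0.0587]
q [ 0.603   0.3915 -0.4807  1.7706  0.2075  1.0286 -0.0247]
[[ 0.9975  0.0011  0.0704]
 [-0.0704 -0.0002  0.9975]
 [ 0.0011 -1.     -0.0001]]
```

View pics/s13.png

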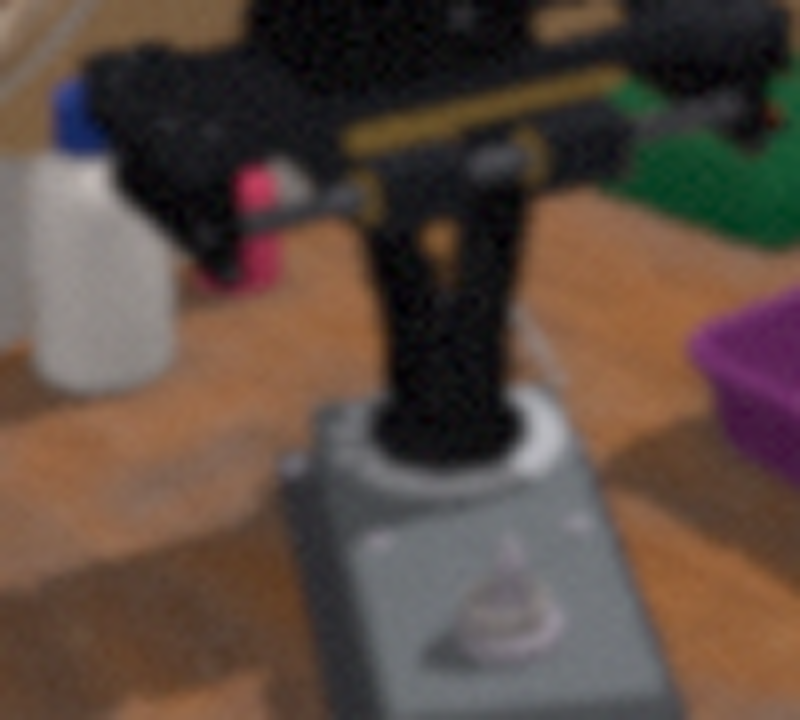

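View pics/t13.png

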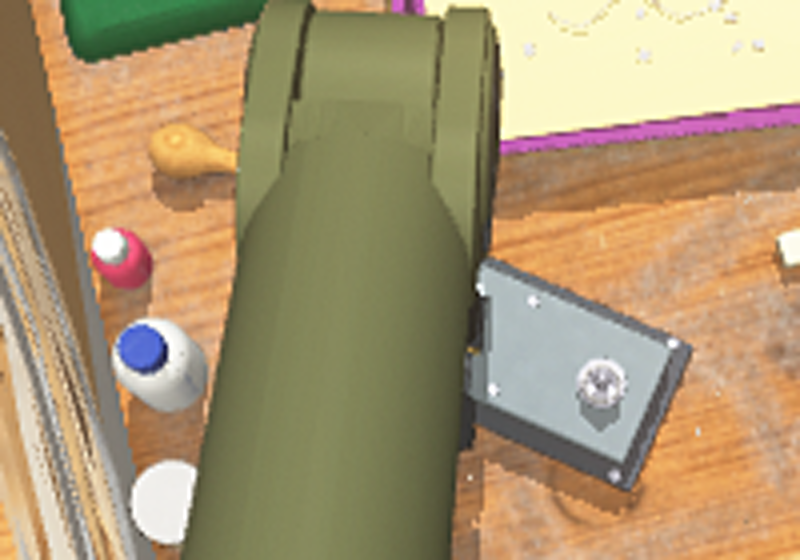

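Emit:
drive_tool(increments="0 0 0 0.5 255; 0 0 0 0.5 255; 0 0 0 0.5 255; 0 0 0 0.5 255; 0 0 0 0 255; 0 0 0 0 255; 0 0 0 0 255; 0 0 0 0 255")

```text
time: 21.18
position: [0.5763, -0.145, 0.0471]
tool_rot: [-1.569, 0.082, -0.084]
ft_force: [0.6, -4.2, -0.6]
grip_width: 0.158
```

```bash
python3 look.py 13;python3 - <<'E'
from h import *
d=np.load("side13.npz");crop(d,220,190,100,90,8,"pics/s14.png")
E
```

```text
t 21.275 p [ 0.5763 -0.145   0.047 ] jaw deg -6.032272811283803 grip 13.671979927052629 F [ 0.0082 -4.4016 -0.4852] M [-1.2046 -0.1205  0.0208]
q [ 0.5981  0.3905 -0.4747  1.7708  0.2046  1.028  -0.0574]
[[ 0.9945  0.0011  0.1051]
 [-0.1051 -0.0002  0.9945]
 [ 0.0011 -1.     -0.0001]]
```

View pics/s14.png

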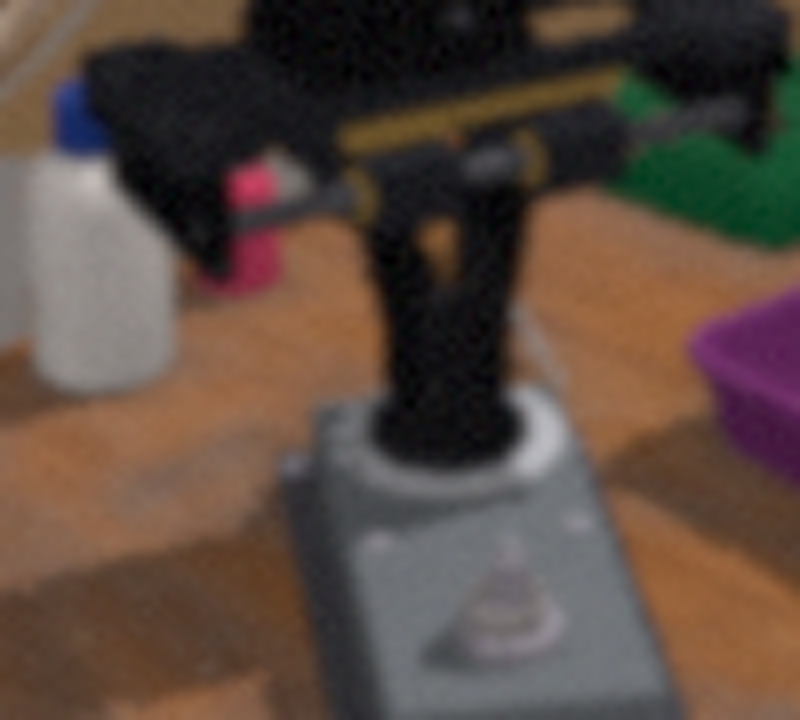

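View pics/top_13.png

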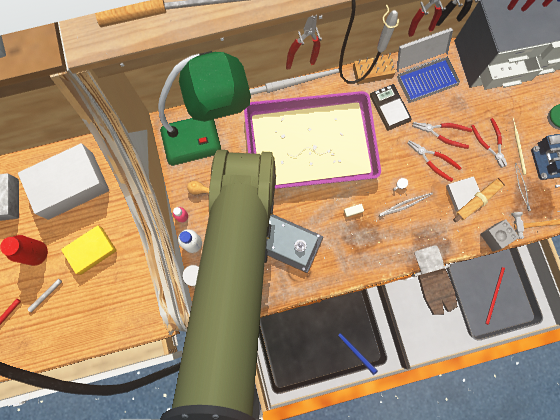

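Run:
```python
from bench import workorder
print(workorder.close_job())
```

```text
the job is handed in; nothing more can be done
None
```

The ring is on the post, flat on the shoulder. The knob is turned clockwise by three clicks, and the gripper is still holding it. I handed the job in at about 21.3 s.

- **Ring:** While I lowered it, I felt contact at about 3 N at the height where it should meet the shoulder. In the later side pictures it looks flat, with the post coming up through it.
- **Knob:** The jaws turned from 66.02° to −6.03°, which is 72.05° against the 72° for three clicks. The turning moment at the end was about 0.02 N m or less, so the knob is resting in its stop. I stopped at each click, and it never went past the third stop or backwards. My last turning move came up 2° short because I left out a step, so I added a slow 2° in the same direction.
- **Other things on the bench:** The bottle, eraser and graver look unmoved in the last top picture, but the arm hid part of the graver.
- **Not confirmed:** The arm covered the knob in the top pictures, so I couldn't read the pointer against the dial. The knob angle comes from the gripper's turn and the turning moment only.
- **Camera disagreement:** The two cameras disagreed by about 5 mm on positions. I corrected for this using the measured fingertips, and both the ring grasp and the fit over the post then went as planned.

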